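# Put the litho bench back in order

### The arm

A 6-joint arm with a two-finger parallel gripper is mounted at the origin on the work surface. World frame = base frame: x ahead of the robot, y to its left, z up, the work surface at z = 0. Lengths are in m, angles in rad, forces in N, time in s.
With the tool pointing down it reaches from about 0.25 to 0.725 m from the base axis. Payload 4 kg.
Tool frame: the origin (TCP) lies midway between the tips of the shut fingers; the grasp point (between the pads) lies 19 mm behind it; z points along the fingers, y is the line along which they close (so a half turn about z gives the same grasp; the last joint's range is limited). The gripper opens to 85 mm and grips with 20 to 120 N. Pads are 22 mm wide; open, the fingers measure 114 mm over their backs; the gripper's body (76 mm by 85 mm) begins 54 mm behind the grasp point. The pads swing forward as they close: fully open they stand 13 mm farther back than shut.
Start: joints at [1.284, 0.241, 0.005, 1.335, 0, 1.571], TCP at [0.141, 0.48, 0.231] pointing down, gripper open.
Joint ranges: [-2.72, 2.72], [-1.05, 1.87], [-1.09, 1.28], [-1.99, 2.15], [-1.42, 1.44], [-3.14, 3.14]. Speed limits (rad/s): [2.79, 2.79, 3.14, 3.14, 3.14, 3.14].

### API

Orientations are given as a 3x3 rotation matrix whose columns are the frame's x, y, z axes.
In Python, from station import monitor, optics, job, find_in, pinpoint gives the robot as it stands.
- The arm moves only by the shell command python3 -m crank 'ROWS' [FORCE]. ROWS is JSON, one flat list of numbers, 7 for each row, row after row: the turn, a rotation vector about the tool's x, y, z in units of 6 degrees (1.0 is 6 degrees), then the shift along the tool's x, y, z in units of 30 mm (1.0 is 30 mm), then the closure, from 0 (fully open) to 1 (shut). In form: [rx, ry, rz, tx, ty, tz, jaw, rx, ry, rz, tx, ty, tz, jaw, ...]. A call has exactly 10 rows; each row is the pose to reach, as a shift and turn from the pose commanded when the call began, along the tool's axes at that moment; what a row does not reach only later rows make up. A row lasts 1/8 s, in which the tool goes at most 62.5 mm and 10.7 degrees, less where a joint would pass 70% of its speed; a pose out of reach is approached as far as the arm can. A call with a gripper value outside its range is refused whole. The fingers move at their own pace and stop on an object; FORCE is the grip in N (left out, the last holds). Time passes only in rows, so rows that repeat a pose let the fingers close, or fill a call up. It gives the time, the measured TCP pose, the force, the opening and the grip force at its end, in the units of the state.
- monitor.observe(): the state, without advancing time (a new reading comes with each control period).
- optics.snapshot(name): name is "scene" or "top" or "wrist"; returns a dict with "image" (480x640x3 uint8, red, green, blue), "z_map" (480x640 float32, m along the optical axis (not along the pixel's ray), 0 where there is no reading), "mtx" (3x3 intrinsics, pixels), "rvec" (rotation vector, rad) and "tvec" (3), from world to camera coordinates, as OpenCV has them. Camera axes: x right, y down, z forward; pixel columns grow to the right and rows downward; lengths in m; the calibration is good to about 2 mm. A picture is of the moment at which its call begins.
- job.job_done(): hands the job in; it is judged then, once.
Trained networks look in the newest picture that a camera, given by its name, has taken for a name from the list of things; names that differ only in an ending like _2 or _b are one class to them, and where a whole thing is asked for, a point or a joint stands for the part that bears it (a point fixed in the world has none). Each returns a list of dicts, best first, with "score" (0 to 1); they miss things now and then, are a little off and sometimes report something else, mostly with a low value. They report only what shows in the picture. A call takes as long as a camera call. They do not tell look-alikes from the thing itself.
- find_in(target, camera): "position" ([row, column] in pixels, amid what is visible of it).
- pinpoint(target, camera): "position" ([row, column] in pixels: a listed point, or the origin of a listed thing).
The state is a dict: "time": time; "joint_pos": joint angles; "qd": joint speeds; "joint_efforts": joint torques, N m; "eef_pos": TCP position; "tcp_rot": TCP orientation; "ft_force": force on the tool from outside, world axes, zero at the start; "ft_torque": the same for the moment, N m; "finger_gap": opening from 0.0 (shut) to 1.0 (fully open); "finger_force": force on a finger pad.
Only numpy, scipy, OpenCV 4.12 (cv2) and the standard library are available. Lean on these libraries where they do the work, as an engineer would, in place of code of your own. Each camera call takes 0.05 s, during which the arm holds its last target. There are 200 camera calls.

### The job

Sort the things left lying across the litho bench: stand both ink tins upright side by side in the square steel tray, lay the two hones lengthwise in the divided wooden rack, one in each bay, and lay the brayer (the hand roller) flat and lengthwise in the long narrow tray. The brass bottle and the blue tape roll that stand among them are not yours: leave them where they are.

Things in the scene. Friction and masses are not known exactly. Their poses are not given: they have to be found in the camera images.
- tin_a: Closed ink tin standing upright: a plain metal cylinder, 56 mm diameter, 42 mm high, about 250 g, pale paper band, flat dark lid. Origin: centre of its underside, z up. The two tins are alike.
- tin_b: Closed ink tin standing upright: a plain metal cylinder, 56 mm diameter, 42 mm high, about 250 g, pale paper band, flat dark lid. Origin: centre of its underside, z up. The two tins are alike.
- hone_a: Hone: a small two-layer sharpening stone (grey below, tan above), a plain bar 90 mm long (its x axis) by 24 mm wide (y) by 24 mm high (z), lying on the bench, about 120 g. Origin: the middle of the bar, 12 mm above what it lies on. Its long axis points within about 0.45 rad of world x at the start. The two hones are alike.
- hone_b: Hone: a small two-layer sharpening stone (grey below, tan above), a plain bar 90 mm long (its x axis) by 24 mm wide (y) by 24 mm high (z), lying on the bench, about 120 g. Origin: the middle of the bar, 12 mm above what it lies on. Its long axis points within about 0.45 rad of world x at the start. The two hones are alike.
- brayer: Small ink hand roller lying flat, 160 g, 120 mm long (its x). Black rubber roller (30 mm diameter, 50 mm wide along y) at x = -45 mm in a steel fork 62 mm wide; round wooden handle (24 mm diameter, axis 12 mm high) from x = -15 to +60 mm. Origin: mid-length, at bench level. Balances near x = -2 mm: pinch the handle across y at x = +10 mm. Handle starts within 0.3 rad of world +x.
- square_tray: Fixed shallow square steel tray, 160 x 160 mm outside, walls 4 mm thick, rim 14 mm high, inner floor 4 mm above the bench; one undivided well. Holds both tins. Origin: centre of its underside, on the bench; x and y along its sides, z up.
- divided_rack: Fixed shallow wooden rack, 120 mm (its x) by 172 mm (its y), walls 5 mm, rim 13 mm high, inner floor 5 mm above the bench. A 6 mm wall along its x axis, as high as the rim, parts it into two equal bays, each 110 mm (x) by 78 mm (y) inside, centred at y = +42 and -42 mm. One hone per bay, lengthwise along x. Origin: centre of its underside, on the bench.
- long_tray: Fixed shallow black tray, long and narrow: 90 mm (its x) by 200 mm (its y) outside, walls 5 mm thick, rim 13 mm high, inner floor 5 mm above the bench; undivided. Holds the brayer, lying lengthwise along the tray's y, either way round. Origin: centre of its underside, on the bench.
- brass_bottle: Bystander: upright brass dispenser bottle, 60 mm diameter, 118 mm high with its small cap, about 600 g, loose. Origin: centre of its underside. Leave it where it stands.
- tape_roll: Bystander: roll of blue tape lying flat, a ring 70 mm outside and 48 mm inside diameter, 24 mm high, about 80 g, loose. Origin: centre of its underside. Leave it where it lies.
Mind the look-alikes: they are no part of the job. What is shaped like the hone_b but orange or pink is not meant.

How it is judged:
By the outcome, as a careful person would: the job done as asked, in the order asked, and still so for the second after the job is handed in, with the robot touching nothing.
It also fails if it takes over 117 s, if anything falls off the work surface, if the arm or the gripper's body presses on something with over 40 N, if the wrist force passes 120 N, or if a joint passes its speed limit or range.

## Working session

There is one attempt and no reset: what is moved stays moved. The work goes in short steps, Python scripts to look and compute and a shell command to move; the robot and the scene stay as the last step left them, time stands still between calls to the robot, and variables do not carry over. Pictures are saved under pics/ and viewed, at most 14 in all, crops included, and the job is handed in when it is done.

```bash
mkdir -p pics; ls
cat > h.py <<'E'
import numpy as np, cv2
from station import monitor, optics, job, find_in, pinpoint
def snap(c,save=None):
    s=optics.snapshot(c); s['R']=cv2.Rodrigues(np.array(s['rvec'],float))[0]; s['t']=np.array(s['tvec'],float).ravel(); s['mtx']=np.array(s['mtx'])
    if save: cv2.imwrite('pics/'+save,s['image'][:,:,::-1])
    return s
def ray(s,r,c,z):
    d=s['R'].T@np.linalg.inv(s['mtx'])@np.array([c,r,1.]); o=-s['R'].T@s['t']
    return o+d*(z-o[2])/d[2]
def cloud(s):
    z=s['z_map']; v,u=np.mgrid[:480,:640]
    p=np.stack([u*z,v*z,z],-1)@np.linalg.inv(s['mtx']).T
    w=(p-s['t'])@s['R']; w[z<=0]=np.nan
    return w
E
python3 - <<'E'
from h import *
for c in ['top','scene']:
    s=snap(c,c+'0.png'); w=cloud(s)
    np.savez(c+'0.npz',w=w,im=s['image'])
    print(c,'campos',(-s['R'].T@s['t']).round(3))
    for n in ['tin_a','hone_a','brayer','square_tray','divided_rack','long_tray','brass_bottle','tape_roll']:
        for f in (find_in,pinpoint):
            for d in f(n,c)[:5]:
                r,k=d['position']; print(n,f.__name__,round(d['score'],2),int(r),int(k),w[int(r),int(k)].round(3))
print(monitor.observe())
E
```

```text
pics
top campos [0.245 0.065 1.213]
tin_a call 0.9 242 362 [0.461 0.002 0.041]
tin_a call 0.62 170 233 [0.622 0.27  0.002]
tin_a call 0.55 251 298 [0.442 0.129 0.043]
tin_a call 0.88 243 363 [ 0.458 -0.     0.044]
tin_a call 0.76 255 297 [0.434 0.131 0.046]
hone_a call 0.93 186 129 [0.581 0.48  0.025]
hone_a call 0.92 242 244 [0.463 0.239 0.026]
hone_a call 0.81 247 128 [0.453 0.474 0.027]
hone_a call 0.69 309 200 [0.328 0.323 0.025]
hone_a call 0.62 242 364 [ 0.461 -0.002  0.04 ]
hone_a call 0.93 245 244 [0.457 0.239 0.028]
hone_a call 0.92 245 129 [0.457 0.472 0.025]
hone_a call 0.91 186 128 [0.582 0.483 0.022]
hone_a call 0.81 311 202 [0.325 0.32  0.022]
hone_a call 0.6 250 180 [0.447 0.369 0.024]
brayer call 0.94 262 483 [ 0.424 -0.244  0.015]
brayer call 0.89 253 478 [ 0.442 -0.233  0.022]
square_tray call 0.9 174 488 [ 0.611 -0.264  0.008]
square_tray call 0.59 173 486 [ 0.615 -0.261  0.004]
square_tray call 0.51 169 232 [0.625 0.273 0.   ]
divided_rack call 0.86 168 363 [ 0.626 -0.004  0.003]
divided_rack call 0.98 169 366 [ 0.621 -0.01   0.013]
long_tray call 0.86 169 232 [0.
[... 1849 characters left out ...]
       4.18569363e-07, 1.57076890e+00]), 'qd': array([ 0.00271091, -0.00033209,  0.00068944, -0.00089487,  0.00057837,
        0.00025073]), 'joint_efforts': array([-1.57568560e-03, -3.72202921e+01,  2.52685153e+01,  1.35043636e-03,
       -2.20041575e-04, -5.98378818e-06]), 'eef_pos': array([0.1414486 , 0.47960872, 0.23132916]), 'tcp_rot': array([[-9.59163298e-01,  2.82852907e-01,  2.19733252e-05],
       [ 2.82852907e-01,  9.59163295e-01,  7.59843947e-05],
       [ 4.16399892e-07,  7.90966615e-05, -9.99999997e-01]]), 'ft_force': array([ 0.27777487, -0.18258237,  0.68529464]), 'ft_torque': array([-0.03947414, -0.03504842,  0.02730554]), 'finger_force': 0.0, 'finger_gap': 0.9990686096092393}
```

View pics/top0.png

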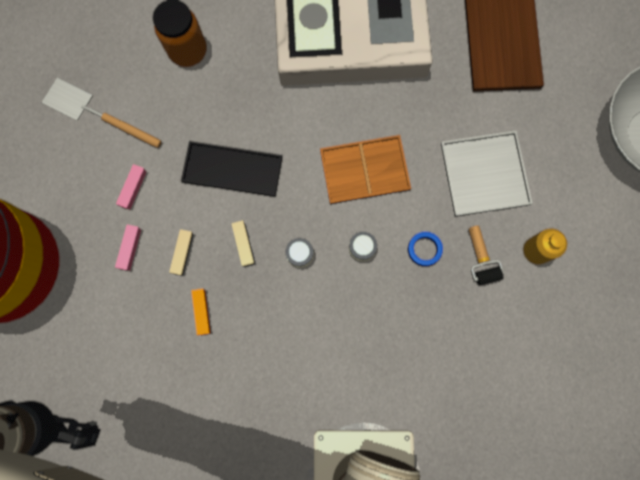

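Run:
```python
import numpy as np, cv2
d=np.load('top0.npz'); im=d['im'][:,:,::-1]
a=cv2.resize(im[165:335,100:270],(400,400),interpolation=cv2.INTER_CUBIC)
d2=np.load('scene0.npz')['im'][:,:,::-1]
b=cv2.resize(d2[230:400,370:540],(400,400),interpolation=cv2.INTER_CUBIC)
cv2.imwrite('pics/crop1.png',np.hstack([a,b]))
w=d['w']; h=w[:,:,2]
m=((h>0.009)&(w[:,:,0]>0.25)&(w[:,:,0]<0.75)&(np.abs(w[:,:,1])<0.6)).astype(np.uint8)
n,l,st,ce=cv2.connectedComponentsWithStats(m)
for i in range(1,n):
    if st[i,4]<60: continue
    p=w[l==i]; zt=np.percentile(p[:,2],95); q=p[p[:,2]>zt-0.008][:,:2].astype(np.float32)
    (c,s,a)=cv2.minAreaRect(q*1000)
    if s[0]<s[1]: a+=90
    print(ce[i].round(),st[i,4],'z',zt.round(3),'c',np.round(c),'size',np.round(s),'ang',round(((a+90)%180)-90,1),'med col',np.median(d['im'][l==i],0), 'mean',q.mean(0).round(3))
```

```text
[622. 134.] 1133 z 0.085 c [ 672. -507.] size [154.  29.] ang 13.3 med col [143. 144. 135.] mean [ 0.669 -0.505]
[130. 129.] 596 z 0.023 c [711. 495.] size [154.  19.] ang 62.8 med col [165.5 128.   80. ] mean [0.708 0.486]
[486. 172.] 757 z 0.017 c [ 615. -259.] size [162. 162.] ang 8.4 med col [163. 162. 152.] mean [ 0.615 -0.259]
[366. 168.] 867 z 0.017 c [624.  -7.] size [122. 173.] ang -79.7 med col [163. 109.  58.] mean [ 0.624 -0.009]
[230. 167.] 744 z 0.017 c [625. 273.] size [201.  92.] ang 81.1 med col [42.5 41.  41. ] mean [0.626 0.275]
[130. 186.] 629 z 0.028 c [583. 479.] size [28. 91.] ang -20.0 med col [218. 136. 158.] mean [0.583 0.479]
[242. 243.] 564 z 0.028 c [464. 244.] size [92. 25.] ang 14.8 med col [220. 204. 151.] mean [0.463 0.244]
[127. 247.] 641 z 0.028 c [455. 478.] size [27. 90.] ang -11.5 med col [219. 141. 164.] mean [0.455 0.478]
[484. 259.] 947 z 0.03 c [ 442. -241.] size [117.  51.] ang 14.9 med col [135. 109.  67.] mean [ 0.42  -0.247]
[181. 252.] 615 z 0.027 c [445. 368.] size [26. 90.] ang -11.1 med col [219. 199. 146.] mean [0.445 0.368]
[545. 245.] 1154 z 0.117 c [ 452. -357.] size [26. 26.] ang -89.7 med col [150. 116.  34.] mean [ 0.452 -0.357]
[362. 246.] 672 z 0.046 c [455.   0.] size [54. 55.] ang -18.5 med col [149.5 154.5 149. ] mean [0.455 0.001]
[425. 248.] 567 z 0.027 c [ 453. -126.] size [68. 69.] ang -66.4 med col [ 46.  98. 173.] mean [ 0.453 -0.126]
[299. 252.] 671 z 0.046 c [442. 127.] size [54. 54.] ang 44.9 med col [153. 159. 156.] mean [0.442 0.127]
[200. 311.] 624 z 0.028 c [325. 324.] size [90. 25.] ang 9.7 med col [220. 146.  18.] mean [0.325 0.324]
```

View pics/crop1.png

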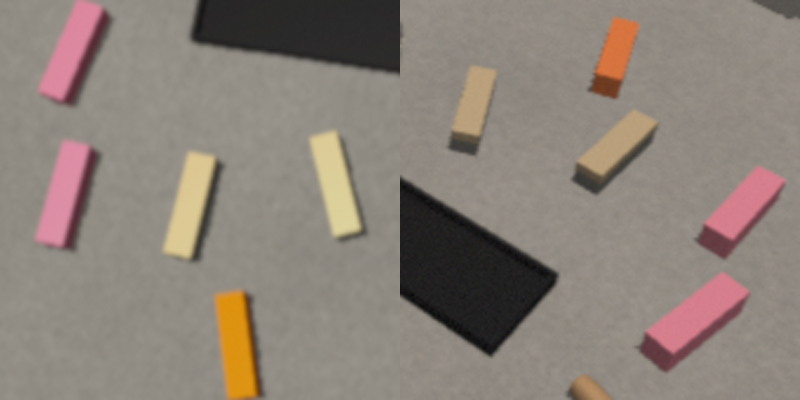

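Hone candidates in the top picture are (252,181) and (243,243), tan over grey; pink at (186,130) and (247,127); orange at (311,200). The enlarged crop confirms that only the two tan-over-grey bars fit the description. The tins are at (246,362) and (252,299), and the brayer at (259,484) has its handle pointing up.

```bash
cat >> h.py <<'E'
import sys
def go(x,y,z,a):
    """units for (rz,tx,ty,tz) from the present pose; a = world angle of tool x (deg)"""
    o=monitor.observe(); R=np.array(o['tcp_rot']); p=np.array(o['eef_pos'])
    a0=np.degrees(np.arctan2(R[1,0],R[0,0])); d=(a0-a+180)%360-180
    print('rz %.2f t'%(d/6),(R.T@(np.array([x,y,z])-p)/.03).round(2),'from',p.round(4),round(a0,1),'j6 %.2f'%o['joint_pos'][5],'t %.2f'%o['time'],'gap %.3f ff %.1f'%(o['finger_gap'],o['finger_force']),'tilt',R[2].round(4))
E
python3 - <<'E'
from h import *
d=np.load('top0.npz'); w=d['w']; im=d['im'].astype(int)
reg=(w[:,:,0]>.34)&(w[:,:,0]<.53)&(w[:,:,1]>-.31)&(w[:,:,1]<-.18)&(w[:,:,2]>.008)
wood=reg&(im[:,:,0]-im[:,:,2]>50); rub=reg&(im.sum(2)<150)
for m in (wood,rub):
    q=w[m]; print(m.sum(),cv2.minAreaRect((q[:,:2]*1000).astype(np.float32)),np.median(q,0).round(3),q[:,0].min(),q[:,0].max())
go(.455,.001,.09,90)
E
```

```text
399 ((461.8022766113281, -236.01193237304688), (75.30091857910156, 22.34893798828125), 13.929333686828613) [ 0.46  -0.235  0.022] 0.42435248710582324 0.499373316666256
319 ((395.98065185546875, -252.91307067871094), (25.936222076416016, 49.01295471191406), 14.799187660217285) [ 0.395 -0.251  0.027] 0.37869692207376676 0.4127236301174929
rz 12.26 t [-14.54 -12.35   4.71] from [0.1414 0.4796 0.2313] 163.6 j6 1.57 t 1.70 gap 0.999 ff 0.0 tilt [ 0.e+00  1.e-04 -1.e+00]
```

```bash
python3 -m crank '[0,0,1.7,-1.6,-1.4,0.3,0, 0,0,3.4,-3.2,-2.7,0.8,0, 0,0,5.1,-4.8,-4.1,1.3,0, 0,0,6.8,-6.4,-5.4,1.8,0, 0,0,8.5,-8,-6.8,2.3,0, 0,0,10.2,-9.6,-8.2,2.8,0, 0,0,11.9,-11.2,-9.5,3.3,0, 0,0,12.26,-12.8,-10.9,3.9,0, 0,0,12.26,-14.54,-12.35,4.7,0, 0,0,12.26,-14.54,-12.35,4.7,0]' 40; python3 -c "
from h import *
go(.455,.001,.004,90)"
```

```text
time: 2.95
eef_pos: [0.4561, -0.0019, 0.0894]
tcp_rot: [[0.004, 1.0, -0.0], [1.0, -0.004, -0.0], [-0.0, -0.0, -1.0]]
ft_force: [0.1, 0.5, 0.5]
finger_gap: 0.995
finger_force: 0.0
rz -0.03 t [ 0.1  -0.04  2.85] from [ 0.4561 -0.0019  0.0894] 89.8 j6 1.57 t 2.95 gap 0.995 ff 0.0 tilt [-3.e-04 -2.e-04 -1.e+00]
```

```bash
python3 -m crank '[0,0,0,0.05,0,1,0, 0,0,0,0.1,0,2,0, 0,0,0,0.1,0,2.85,0, 0,0,0,0.1,0,2.85,0, 0,0,0,0.1,0,2.85,1, 0,0,0,0.1,0,2.85,1, 0,0,0,0.1,0,2.85,1, 0,0,0,0.1,0,2.85,1, 0,0,0,0.1,0,2.85,1, 0,0,0,0.1,0,2.85,1]' 40; python3 -c "
from h import *
go(.620,-.295,.10,98.4)"
```

```text
time: 4.2
eef_pos: [0.4562, 0.0039, 0.0062]
tcp_rot: [[-0.0, 1.0, 0.003], [1.0, 0.0, 0.0], [0.0, 0.003, -1.0]]
ft_force: [-0.8, 0.8, 6.1]
finger_gap: 0.645
finger_force: 42.9
rz -1.40 t [-9.96  5.47 -3.11] from [0.4562 0.0039 0.0062] 90.0 j6 1.58 t 4.20 gap 0.645 ff 42.9 tilt [ 0.      0.0029 -1.    ]
```

```bash
python3 -m crank '[0,0,0,0,0,-1.5,1, 0,0,0,0,0,-3.1,1, 0,0,-0.4,-1.6,0.9,-3.1,1, 0,0,-0.8,-3.2,1.8,-3.1,1, 0,0,-1.2,-4.8,2.7,-3.1,1, 0,0,-1.4,-6.4,3.6,-3.1,1, 0,0,-1.4,-8,4.5,-3.1,1, 0,0,-1.4,-9.96,5.47,-3.1,1, 0,0,-1.4,-9.96,5.47,-3.1,1, 0,0,-1.4,-9.96,5.47,-3.1,1]'; python3 -c "
from h import *
go(.620,-.295,.011,98.4)"
```

```text
time: 5.45
eef_pos: [0.6182, -0.2948, 0.0965]
tcp_rot: [[-0.145, 0.989, -0.002], [0.989, 0.145, 0.002], [0.002, -0.002, -1.0]]
ft_force: [0.4, 1.5, -3.8]
finger_gap: 0.645
finger_force: 44.6
rz -0.01 t [-0.02  0.06  2.85] from [ 0.6182 -0.2948  0.0965] 98.4 j6 0.98 t 5.45 gap 0.645 ff 44.6 tilt [ 0.0018 -0.002  -1.    ]
```

```bash
python3 -m crank '[0,0,0,0,0.06,1.2,1, 0,0,0,0,0.06,2.2,1, 0,0,0,0,0.06,2.7,1, 0,0,0,0,0.06,2.87,1, 0,0,0,0,0.06,2.87,1, 0,0,0,0,0.06,2.87,0.1, 0,0,0,0,0.06,2.87,0.1, 0,0,0,0,0.06,2.87,0.1, 0,0,0,0,0.06,1.2,0.1, 0,0,0,0,0.06,-0.2,0]'; python3 -c "
from h import *
go(.442,.127,.10,90)
s=snap('top','t1.png'); print(cloud(s)[160:190,495:510,2].max())
"
```

```text
time: 6.7
eef_pos: [0.621, -0.2948, 0.1052]
tcp_rot: [[-0.146, 0.989, 0.0], [0.989, 0.146, -0.0], [-0.0, 0.0, -1.0]]
ft_force: [0.5, -0.2, 0.0]
finger_gap: 1.001
finger_force: 0.0
rz 1.40 t [14.78 -3.85  0.17] from [ 0.621  -0.2948  0.1052] 98.4 j6 0.98 t 6.70 gap 1.001 ff 0.0 tilt [-1.e-04  2.e-04 -1.e+00]
nan
```

```bash
python3 -m crank '[0,0,0.4,1.8,-0.5,0.1,0, 0,0,0.8,3.6,-0.9,0.1,0, 0,0,1.2,5.4,-1.4,0.1,0, 0,0,1.4,7.2,-1.9,0.1,0, 0,0,1.4,9,-2.35,0.1,0, 0,0,1.4,10.8,-2.8,0.1,0, 0,0,1.4,12.6,-3.3,0.1,0, 0,0,1.4,14.2,-3.7,0.1,0, 0,0,1.4,14.78,-3.85,0.1,0, 0,0,1.4,14.78,-3.85,0.17,0]'; python3 -c "
from h import *
go(.442,.127,.006,90)
"
```

```text
time: 8.0
eef_pos: [0.4418, 0.1282, 0.0992]
tcp_rot: [[-0.003, 1.0, 0.001], [1.0, 0.003, 0.0], [0.0, 0.001, -1.0]]
ft_force: [0.0, -0.9, 0.5]
finger_gap: 0.996
finger_force: 0.0
rz 0.03 t [-0.04  0.    3.11] from [0.4418 0.1282 0.0992] 90.2 j6 1.85 t 8.00 gap 0.996 ff 0.0 tilt [ 3.0e-04  1.4e-03 -1.0e+00]
```

View pics/t1.png

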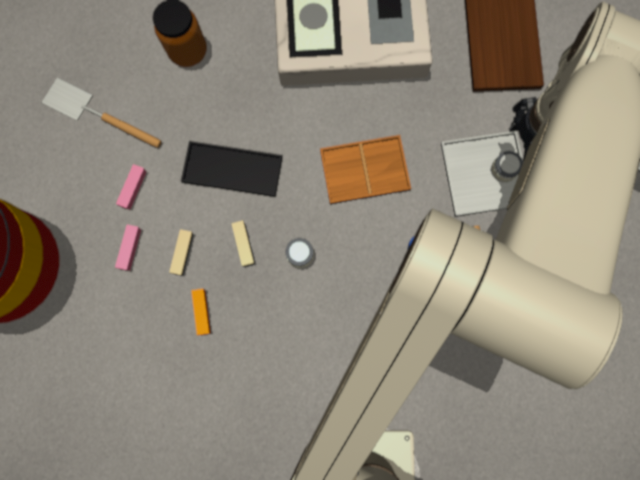

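The first tin stands in the right half of the square tray (pixel 165,508). Next I take the second tin.

```bash
python3 -m crank '[0,0,0,-0.04,0,1.2,0, 0,0,0,-0.04,0,2.4,0, 0,0,0,-0.04,0,3.1,0, 0,0,0,-0.04,0,3.1,0, 0,0,0,-0.04,0,3.1,1, 0,0,0,-0.04,0,3.1,1, 0,0,0,-0.04,0,3.1,1, 0,0,0,-0.04,0,3.1,1, 0,0,0,-0.04,0,3.1,1, 0,0,0,-0.04,0,3.1,1]' 40; python3 -c "
from h import *
go(.610,-.223,.11,98.4)"
```

```text
time: 9.25
eef_pos: [0.4431, 0.1259, 0.0071]
tcp_rot: [[0.0, 1.0, 0.003], [1.0, -0.0, 0.0], [0.0, 0.003, -1.0]]
ft_force: [0.6, -1.3, 6.1]
finger_gap: 0.641
finger_force: 42.9
rz -1.40 t [-11.63   5.57  -3.41] from [0.4431 0.1259 0.0071] 90.0 j6 1.85 t 9.25 gap 0.641 ff 42.9 tilt [ 1.0e-04  3.1e-03 -1.0e+00]
```

```bash
python3 -m crank '[0,0,0,0,0,-1.5,1, 0,0,0,0,0,-3.4,1, 0,0,-0.4,-1.7,0.8,-3.4,1, 0,0,-0.8,-3.4,1.6,-3.4,1, 0,0,-1.2,-5.1,2.45,-3.4,1, 0,0,-1.4,-6.8,3.25,-3.4,1, 0,0,-1.4,-8.5,4.1,-3.4,1, 0,0,-1.4,-10.2,4.9,-3.4,1, 0,0,-1.4,-11.63,5.57,-3.4,1, 0,0,-1.4,-11.63,5.57,-3.4,1]'; python3 -c "
from h import *
go(.610,-.223,.012,98.4)"
```

```text
time: 10.5
eef_pos: [0.6095, -0.2265, 0.1065]
tcp_rot: [[-0.142, 0.99, 0.0], [0.99, 0.142, -0.001], [-0.001, 0.0, -1.0]]
ft_force: [-0.4, 0.4, -2.5]
finger_gap: 0.643
finger_force: 44.3
rz -0.04 t [0.12 0.03 3.15] from [ 0.6095 -0.2265  0.1065] 98.2 j6 1.07 t 10.50 gap 0.643 ff 44.3 tilt [-7.e-04  0.e+00 -1.e+00]
```

```bash
python3 -m crank '[0,0,0,0.05,0.03,1.4,1, 0,0,0,0.1,0.03,2.5,1, 0,0,0,0.1,0.03,3,1, 0,0,0,0.1,0.03,3.17,1, 0,0,0,0.1,0.03,3.17,1, 0,0,0,0.1,0.03,3.17,0.1, 0,0,0,0.1,0.03,3.17,0.1, 0,0,0,0.1,0.03,3.17,0.1, 0,0,0,0.1,0.03,1.2,0.1, 0,0,0,0.1,0.03,-0.2,0.1]'; python3 -c "
from h import *
go(.464,.244,.11,194.8)
"
```

```text
time: 11.75
eef_pos: [0.61, -0.2202, 0.1159]
tcp_rot: [[-0.146, 0.989, 0.002], [0.989, 0.146, -0.001], [-0.001, 0.002, -1.0]]
ft_force: [0.6, 0.3, 1.0]
finger_gap: 0.898
finger_force: 0.0
rz -16.07 t [16.02 -2.55  0.18] from [ 0.61   -0.2202  0.1159] 98.4 j6 1.08 t 11.75 gap 0.898 ff 0.0 tilt [-8.0e-04  1.5e-03 -1.0e+00]
```

```bash
python3 -m crank '[0,0,-1.7,1.7,-0.27,0,0.1, 0,0,-3.4,3.4,-0.54,0,0.2, 0,0,-5.1,5.1,-0.8,0,0.3, 0,0,-6.8,6.8,-1.1,0,0.4, 0,0,-8.5,8.5,-1.35,0,0.4, 0,0,-10.2,10.2,-1.6,0,0.4, 0,0,-11.9,11.9,-1.9,0,0.4, 0,0,-13.6,13.6,-2.15,0,0.4, 0,0,-15.3,15.3,-2.4,0,0.4, 0,0,-16.07,16.02,-2.55,0.18,0.4]'
python3 - <<'E'
from h import *
s=snap('top','t2.png'); w=cloud(s); im=s['image']
cv2.imwrite('pics/t2c.png',cv2.resize(im[120:340,140:560,::-1],(800,420)))
go(.464,.244,.006,194.8)
E
```

```text
time: 13.0
eef_pos: [0.4632, 0.2472, 0.1092]
tcp_rot: [[-0.965, -0.262, 0.002], [-0.262, 0.965, 0.002], [-0.002, 0.001, -1.0]]
ft_force: [0.4, -0.5, 0.3]
finger_gap: 0.601
finger_force: 0.0
rz 0.09 t [-0.03 -0.17  3.41] from [0.462  0.2484 0.1082] -164.6 j6 0.22 t 13.05 gap 0.602 ff 0.0 tilt [-4.0e-04  2.3e-03 -1.0e+00]
```

View pics/t2c.png

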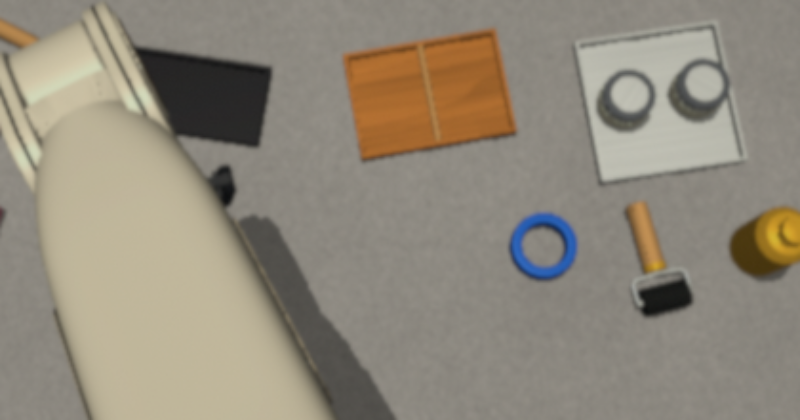

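Both tins stand upright in the tray (crop pixels 628,98 and 702,88), and the bottle and tape haven't moved. Next is the hone at (243,243).

```bash
python3 -m crank '[0,0,0,0,0,0,0.4, 0,0,0,0,0,1.4,0.4, 0,0,0,0,0,2.8,0.4, 0,0,0,0,0,3.45,0.4, 0,0,0,0,0,3.45,0.4, 0,0,0,0,0,3.45,1, 0,0,0,0,0,3.45,1, 0,0,0,0,0,3.45,1, 0,0,0,0,0,3.45,1, 0,0,0,0,0,3.45,1]' 40; python3 -c "
from h import *
go(.6165,.0343,.10,190.3)"
```

```text
time: 14.3
eef_pos: [0.4649, 0.2447, 0.0064]
tcp_rot: [[-0.967, -0.256, 0.003], [-0.256, 0.967, 0.001], [-0.004, -0.0, -1.0]]
ft_force: [0.1, -1.5, 6.2]
finger_gap: 0.272
finger_force: 40.4
rz 0.75 t [-3.1  -8.07 -3.11] from [0.4649 0.2447 0.0064] -165.2 j6 0.23 t 14.30 gap 0.272 ff 40.4 tilt [-3.5e-03 -1.0e-04 -1.0e+00]
```

```bash
python3 -m crank '[0,0,0,0,0,-1.5,1, 0,0,0,0,0,-3.1,1, 0,0,0.3,-0.6,-1.6,-3.1,1, 0,0,0.6,-1.2,-3.2,-3.1,1, 0,0,0.75,-1.8,-4.8,-3.1,1, 0,0,0.75,-2.4,-6.4,-3.1,1, 0,0,0.75,-3.1,-8.07,-3.1,1, 0,0,0.75,-3.1,-8.07,-3.1,1, 0,0,0.75,-3.1,-8.07,-3.1,1, 0,0,0.75,-3.1,-8.07,-3.1,1]'; python3 -c "
from h import *
go(.6165,.0343,.0125,190.3)"
```

```text
time: 15.55
eef_pos: [0.6144, 0.0352, 0.0977]
tcp_rot: [[-0.984, -0.181, -0.001], [-0.181, 0.984, 0.0], [0.001, 0.0, -1.0]]
ft_force: [-0.4, 1.6, -0.8]
finger_gap: 0.269
finger_force: 39.7
rz 0.02 t [-0.07 -0.04  2.84] from [0.6144 0.0352 0.0977] -169.6 j6 -0.12 t 15.55 gap 0.269 ff 39.7 tilt [ 1.e-03  4.e-04 -1.e+00]
```

Lower it, open only to about 37 mm so the fingers stay inside the bay, then lift.

```bash
python3 -m crank '[0,0,0,-0.07,-0.04,1.2,1, 0,0,0,-0.07,-0.04,2.2,1, 0,0,0,-0.07,-0.04,2.7,1, 0,0,0,-0.07,-0.04,2.84,1, 0,0,0,-0.07,-0.04,2.84,1, 0,0,0,-0.07,-0.04,2.84,0.57, 0,0,0,-0.07,-0.04,2.84,0.57, 0,0,0,-0.07,-0.04,2.84,0.57, 0,0,0,-0.07,-0.04,1.2,0.57, 0,0,0,-0.07,-0.04,-0.2,0.5]'; python3 -c "
from h import *
go(.445,.368,.10,168.9)
"
```

```text
time: 16.8
eef_pos: [0.6175, 0.0332, 0.1049]
tcp_rot: [[-0.984, -0.179, -0.0], [-0.179, 0.984, 0.0], [0.0, 0.0, -1.0]]
ft_force: [0.6, -0.3, 0.5]
finger_gap: 0.499
finger_force: 0.0
rz 3.57 t [ 3.66 12.01  0.17] from [0.6175 0.0332 0.1049] -169.7 j6 -0.13 t 16.80 gap 0.499 ff 0.0 tilt [ 4.e-04  1.e-04 -1.e+00]
```

```bash
python3 -m crank '[0,0,0.5,0.5,1.7,0.1,0.4, 0,0,1,1.0,3.4,0.1,0.4, 0,0,1.5,1.55,5.1,0.1,0.4, 0,0,2,2.1,6.8,0.1,0.4, 0,0,2.5,2.6,8.5,0.1,0.4, 0,0,3,3.1,10.2,0.1,0.4, 0,0,3.57,3.66,12.01,0.17,0.4, 0,0,3.57,3.66,12.01,0.17,0.4, 0,0,3.57,3.66,12.01,0.17,0.4, 0,0,3.57,3.66,12.01,0.17,0.4]'
python3 - <<'E'
from h import *
s=snap('top','t3.png'); im=s['image']
cv2.imwrite('pics/t3c.png',cv2.resize(im[120:340,140:560,::-1],(800,420)))
go(.445,.368,.006,168.9)
E
```

```text
time: 18.05
eef_pos: [0.4458, 0.3668, 0.0988]
tcp_rot: [[-0.981, 0.194, 0.0], [0.194, 0.981, -0.0], [-0.0, -0.0, -1.0]]
ft_force: [0.5, -0.8, -0.5]
finger_gap: 0.598
finger_force: 0.0
rz -0.02 t [0.04 0.04 3.09] from [0.4459 0.3667 0.0988] 168.8 j6 0.88 t 18.10 gap 0.598 ff 0.0 tilt [-2.e-04 -1.e-04 -1.e+00]
```

View pics/t3c.png

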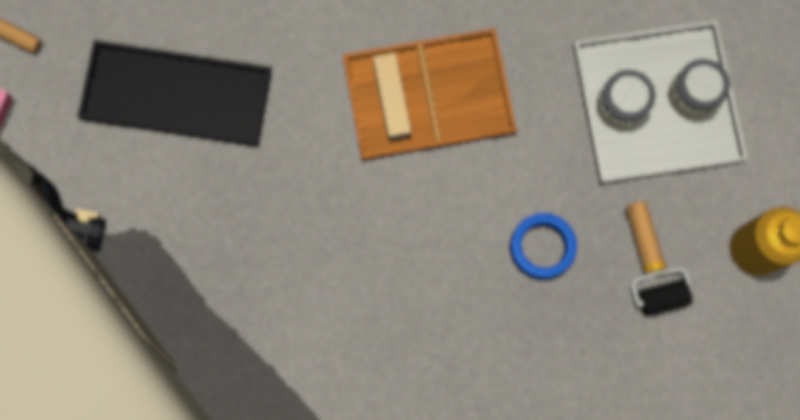

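The first hone lies lengthwise in the left bay (crop 392,95). Next is the second hone, the tan one under the gripper.

```bash
python3 -m crank '[0,0,0,0,0,0.7,0.4, 0,0,0,0,0,1.7,0.4, 0,0,0,0,0,2.7,0.4, 0,0,0,0,0,3.1,0.4, 0,0,0,0,0,3.1,0.4, 0,0,0,0,0,3.1,1, 0,0,0,0,0,3.1,1, 0,0,0,0,0,3.1,1, 0,0,0,0,0,3.1,1, 0,0,0,0,0,3.1,1]' 40; python3 -c "
from h import *
go(.6315,-.0483,.10,190.3)"
```

```text
time: 19.35
eef_pos: [0.4461, 0.3688, 0.0073]
tcp_rot: [[-0.981, 0.192, 0.003], [0.192, 0.981, 0.002], [-0.002, 0.002, -1.0]]
ft_force: [0.9, -1.7, 5.2]
finger_gap: 0.267
finger_force: 40.5
rz -3.57 t [ -8.75 -12.45  -3.1 ] from [0.4461 0.3688 0.0073] 168.9 j6 0.88 t 19.35 gap 0.267 ff 40.5 tilt [-0.0023  0.0022 -1.    ]
```

```bash
python3 -m crank '[0,0,0,0,0,-1.5,1, 0,0,0,0,0,-3.1,1, 0,0,-0.5,-1.1,-1.6,-3.1,1, 0,0,-1,-2.2,-3.2,-3.1,1, 0,0,-1.5,-3.35,-4.8,-3.1,1, 0,0,-2,-4.5,-6.4,-3.1,1, 0,0,-2.5,-5.6,-8,-3.1,1, 0,0,-3,-6.7,-9.6,-3.1,1, 0,0,-3.57,-7.8,-11.2,-3.1,1, 0,0,-3.57,-8.75,-12.45,-3.1,1]'; python3 -c "
from h import *
go(.6315,-.0483,.0135,190.3)"
```

```text
time: 20.6
eef_pos: [0.6309, -0.0512, 0.0983]
tcp_rot: [[-0.984, -0.178, -0.001], [-0.178, 0.984, 0.0], [0.001, 0.0, -1.0]]
ft_force: [0.3, 0.5, -0.7]
finger_gap: 0.269
finger_force: 39.8
rz -0.00 t [-0.04  0.09  2.83] from [ 0.6309 -0.0512  0.0983] -169.7 j6 -0.26 t 20.60 gap 0.269 ff 39.8 tilt [ 7.e-04  3.e-04 -1.e+00]
```

```bash
python3 -m crank '[0,0,0,0,0,0.6,1, 0,0,0,0,0,1.8,1, 0,0,0,0,0,2.6,1, 0,0,0,0,0,2.83,1, 0,0,0,0,0,2.83,1, 0,0,0,0,0,2.83,0.57, 0,0,0,0,0,2.83,0.57, 0,0,0,0,0,2.83,0.57, 0,0,0,0,0,1.2,0.57, 0,0,0,0,0,-0.2,0.5]'; python3 -c "
from h import *
go(.4497,-.2391,.10,194.5)
"
```

```text
time: 21.85
eef_pos: [0.6307, -0.049, 0.1058]
tcp_rot: [[-0.984, -0.179, -0.0], [-0.179, 0.984, 0.0], [0.0, 0.0, -1.0]]
ft_force: [1.0, -0.6, 0.2]
finger_gap: 0.5
finger_force: 0.0
rz -0.70 t [ 7.07 -5.15  0.19] from [ 0.6307 -0.049   0.1058] -169.7 j6 -0.26 t 21.85 gap 0.500 ff 0.0 tilt [ 3.e-04  1.e-04 -1.e+00]
```

```bash
python3 -m crank '[0,0,-0.1,1.2,-0.9,0.1,0.4, 0,0,-0.3,2.4,-1.75,0.1,0.4, 0,0,-0.5,3.6,-2.6,0.1,0.4, 0,0,-0.7,4.8,-3.5,0.1,0.4, 0,0,-0.7,6,-4.4,0.1,0.4, 0,0,-0.7,7.07,-5.15,0.19,0.4, 0,0,-0.7,7.07,-5.15,0.19,0.4, 0,0,-0.7,7.07,-5.15,0.19,0.4, 0,0,-0.7,7.07,-5.15,0.19,0.4, 0,0,-0.7,7.07,-5.15,0.19,0.4]'
python3 - <<'E'
from h import *
s=snap('wrist','w1.png'); s=snap('scene')
cv2.imwrite('pics/s1c.png',cv2.resize(s['image'][150:330,150:420,::-1],(780,520)))
go(.4497,-.2391,.005,194.5)
E
```

```text
time: 23.1
eef_pos: [0.4505, -0.2383, 0.099]
tcp_rot: [[-0.968, -0.252, 0.0], [-0.252, 0.968, -0.0], [-0.0, -0.0, -1.0]]
ft_force: [0.1, 0.8, 0.8]
finger_gap: 0.602
finger_force: 0.0
rz 0.02 t [ 0.02 -0.02  3.13] from [ 0.4503 -0.2384  0.0989] -165.4 j6 -0.74 t 23.20 gap 0.598 ff 0.0 tilt [ 0.e+00  1.e-04 -1.e+00]
```

View pics/s1c.png

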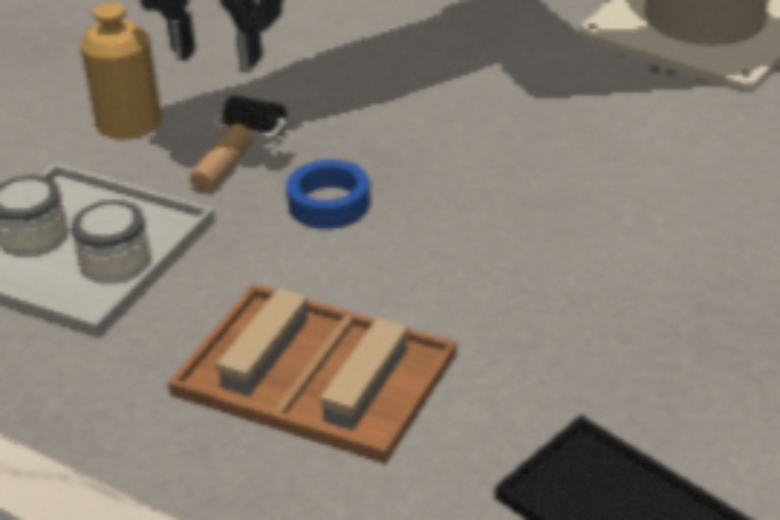

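Both hones lie flat, one per bay (crop 263,340 and 365,370). Both tins are upright, and the gripper hangs above the brayer handle.

```bash
python3 -m crank '[0,0,0,0,0,0.7,0.4, 0,0,0,0,0,1.7,0.4, 0,0,0,0,0,2.7,0.4, 0,0,0,0,0,3.13,0.4, 0,0,0,0,0,3.13,0.4, 0,0,0,0,0,3.13,1, 0,0,0,0,0,3.13,1, 0,0,0,0,0,3.13,1, 0,0,0,0,0,3.13,1, 0,0,0,0,0,3.13,1]' 50; python3 -c "
from h import *
c=np.radians(81.1)
go(.625+.010*np.cos(c),.273+.010*np.sin(c),.12,194.5+66.6)"
```

```text
time: 24.45
eef_pos: [0.451, -0.2397, 0.0066]
tcp_rot: [[-0.968, -0.251, 0.003], [-0.251, 0.968, -0.002], [-0.002, -0.002, -1.0]]
ft_force: [-0.2, 0.1, 6.8]
finger_gap: 0.256
finger_force: 49.2
rz -11.10 t [-10.04  15.39  -3.79] from [ 0.451  -0.2397  0.0066] -165.5 j6 -0.74 t 24.45 gap 0.256 ff 49.2 tilt [-0.0024 -0.0022 -1.    ]
```

```bash
python3 -m crank '[0,0,0,0,0,-1,1, 0,0,0,0,0,-2.4,1, 0,0,0,0,0,-3.8,1, 0,0,-1.2,-1,1.5,-3.8,1, 0,0,-2.5,-2,3,-3.8,1, 0,0,-3.8,-3,4.5,-3.8,1, 0,0,-5.1,-4,6,-3.8,1, 0,0,-6.4,-5,7.6,-3.8,1, 0,0,-7.7,-6,9.2,-3.8,1, 0,0,-9,-7,10.7,-3.8,1]'; python3 -m crank '[0,0,-1,0.77,2,0,1, 0,0,-2.1,1.5,4,0,1, 0,0,-2.1,1.5,4,0,1, 0,0,-2.1,1.5,4,0,1, 0,0,-2.1,1.5,4,0,1, 0,0,-2.1,1.5,4,0,1, 0,0,-2.1,1.5,4,0,1, 0,0,-2.1,1.5,4,0,1, 0,0,-2.1,1.5,4,0,1, 0,0,-2.1,1.5,4,0,1]'
python3 - <<'E'
from h import *
s=snap('scene')
cv2.imwrite('pics/s2c.png',cv2.resize(s['image'][230:410,300:540,::-1],(720,540)))
c=np.radians(81.1)
go(.625+.010*np.cos(c),.273+.010*np.sin(c),.013,194.5+66.6)
E
```

```text
time: 25.7
eef_pos: [0.5724, 0.1263, 0.1188]
tcp_rot: [[-0.362, -0.932, -0.001], [-0.932, 0.362, -0.0], [0.0, 0.001, -1.0]]
ft_force: [0.2, -1.0, -1.1]
finger_gap: 0.26
finger_force: 49.5
time: 26.95
eef_pos: [0.4444, 0.1265, 0.1191]
tcp_rot: [[-0.154, -0.988, -0.0], [-0.988, 0.154, -0.0], [0.0, 0.0, -1.0]]
ft_force: [-0.4, -0.6, -2.0]
finger_gap: 0.258
finger_force: 49.7
rz 0.00 t [-6.09 -5.2   3.54] from [0.4444 0.1265 0.1191] -98.9 j6 -1.14 t 27.00 gap 0.255 ff 49.7 tilt [ 0.  0. -1.]
```

View pics/s2c.png

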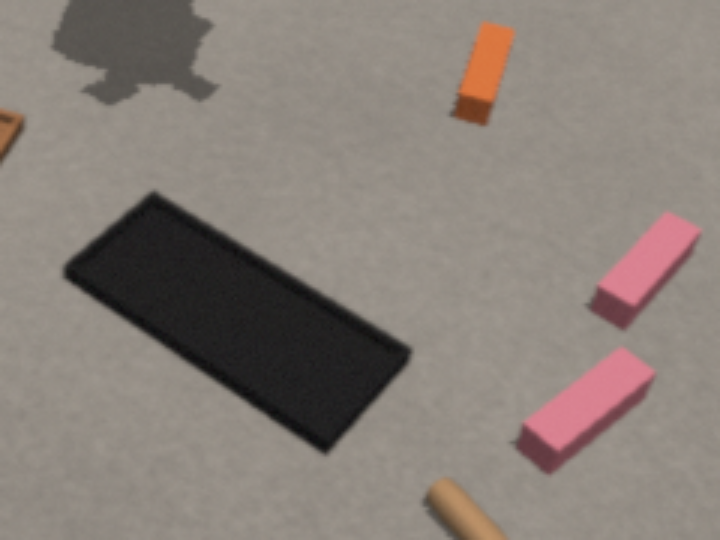

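The crop shows the empty long tray (240,320), with the brayer still in the grip just outside it. My second call used the old tool axes, but the move stayed at a safe height. Now I move over the tray.

```bash
python3 -m crank '[0,0,0,-1.2,-1,0,1, 0,0,0,-2.4,-2.05,0,1, 0,0,0,-3.6,-3.1,0,1, 0,0,0,-4.8,-4.1,0,1, 0,0,0,-6.09,-5.2,0,1, 0,0,0,-6.09,-5.2,0,1, 0,0,0,-6.09,-5.2,0,1, 0,0,0,-6.09,-5.2,1.2,1, 0,0,0,-6.09,-5.2,1.7,1, 0,0,0,-6.09,-5.2,1.7,1]'
python3 - <<'E'
from h import *
s=snap('scene')
cv2.imwrite('pics/s3c.png',cv2.resize(s['image'][230:410,250:490,::-1],(720,540)))
c=np.radians(81.1)
go(.625+.010*np.cos(c),.273+.010*np.sin(c),.0126,194.5+66.6)
E
```

```text
time: 28.25
eef_pos: [0.6251, 0.2818, 0.067]
tcp_rot: [[-0.155, -0.988, -0.003], [-0.988, 0.155, -0.002], [0.002, 0.003, -1.0]]
ft_force: [-1.3, -0.3, -2.0]
finger_gap: 0.257
finger_force: 49.8
rz 0.00 t [-0.02 -0.01  1.86] from [0.6262 0.2824 0.0685] -98.9 j6 -0.99 t 28.30 gap 0.253 ff 49.8 tilt [ 4.e-04  7.e-04 -1.e+00]
```

View pics/s3c.png

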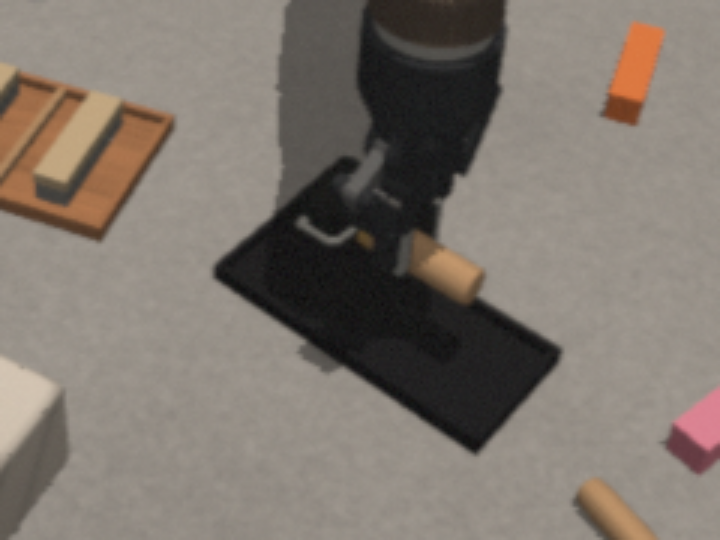

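The brayer hangs level (handle end at crop 470,285) and lies along the tray, so I lower and release it.

```bash
python3 -m crank '[0,0,0,0,0,0.6,1, 0,0,0,0,0,1.2,1, 0,0,0,0,0,1.6,1, 0,0,0,0,0,1.85,1, 0,0,0,0,0,1.85,1, 0,0,0,0,0,1.85,0.57, 0,0,0,0,0,1.85,0.57, 0,0,0,0,0,1.85,0.57, 0,0,0,0,0,0.8,0.57, 0,0,0,0,0,-0.5,0.57]'; python3 -m crank '[0,0,0,0,-1,-1,0.5, 0,0,0,0,-1,-2,0.5, 0,0,0,0,1,-3,0.5, 0,0,0,0,3,-3,0.5, 0,0,0,0,5,-3,0.5, 0,0,0,0,7,-3,0.5, 0,0,0,0,8,-3,0.5, 0,0,0,0,8,-3,0.5, 0,0,0,0,8,-3,0.5, 0,0,0,0,8,-3,0.5]'
python3 - <<'E'
from h import *
s=snap('scene'); t=snap('top')
a=cv2.resize(s['image'][150:390,150:470,::-1],(790,590))
cv2.imwrite('pics/f1.png',a)
cv2.imwrite('pics/f2.png',cv2.resize(t['image'][120:340,140:560,::-1],(800,420)))
E
```

```text
time: 29.55
eef_pos: [0.6259, 0.2825, 0.0826]
tcp_rot: [[-0.154, -0.988, -0.003], [-0.988, 0.154, -0.001], [0.002, 0.002, -1.0]]
ft_force: [0.5, 0.3, -0.5]
finger_gap: 0.427
finger_force: 0.0
time: 30.8
eef_pos: [0.3908, 0.3199, 0.1731]
tcp_rot: [[-0.156, -0.988, 0.001], [-0.988, 0.156, 0.0], [-0.0, -0.001, -1.0]]
ft_force: [0.0, 0.3, -0.2]
finger_gap: 0.501
finger_force: 0.0
```

View pics/f1.png

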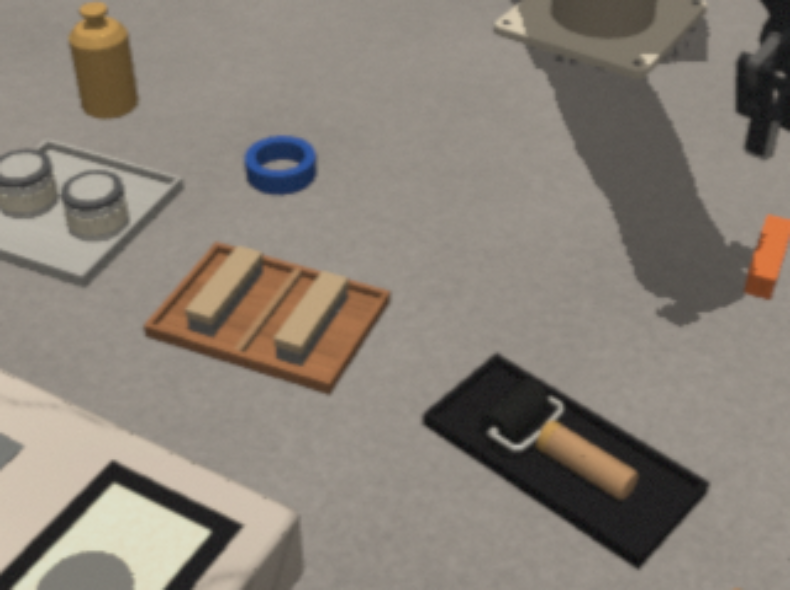

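View pics/f2.png

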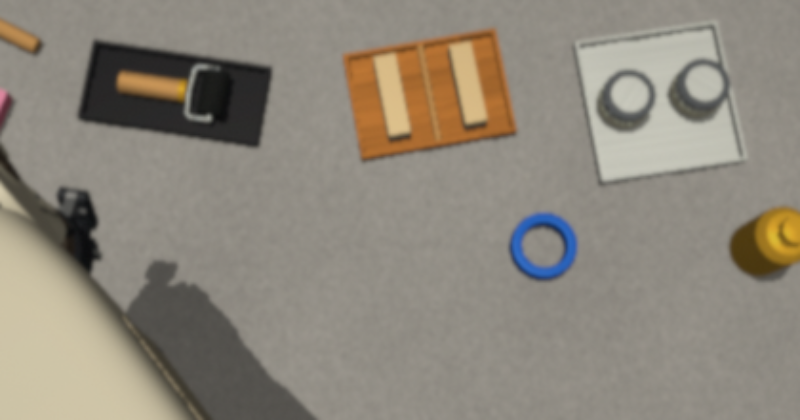

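Everything is in place: the tins at (628,98) and (702,88), the hones at (392,95) and (468,84), and the brayer lying flat along its tray at (175,88). The tape and bottle are where they started, and the gripper is clear.

```bash
python3 -c "
from station import job
print(job.job_done())"
```

```text
the job is handed in; nothing more can be done
None
```

I handed the job in at about 31 s: both tins stand upright side by side in the square tray, one hone lies in each rack bay, the brayer lies flat along the long tray, and the bottle and tape roll were not touched.

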